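Set the propagator vents: air for the seedlings, bare soil kept moist

ROBOT

A 7-joint arm with a two-finger parallel gripper is mounted at the origin on a cart in front of the work surface, level with it; the furniture and walls round the work are solid. World frame = base frame: x ahead of the robot, y to its left, z up, the work surface at z = 0. Lengths are in m, angles in rad, forces in N, time in s.
With the tool pointing down it reaches from about 0.425 to 0.925 m from the base axis. Payload 6.8 kg.
Tool frame: the origin (TCP) lies on the centre line of the jaws, within the pads' length; the fingertips stand 8 mm ahead of it and the grasp point (between the pads) lies 11 mm behind it (bot.tips_ahead is the distance from the TCP to the fingertips, in m); z points along the fingers, y is the line along which they close (so a half turn about z gives the same grasp; the last joint's range is limited). The gripper opens to 85 mm and grips with 20 to 120 N. Pads are 22 mm wide; open, the fingers measure 114 mm over their backs; the gripper's body (76 mm by 85 mm) begins 54 mm behind the grasp point. The pads swing forward as they close: fully open they stand 13 mm farther back than shut.
Start: joints at [1.075, 0.477, 0.022, 1.555, -0.011, 1.109, -0.083], TCP at [0.255, -0.625, 0.239] pointing down, gripper open.
Joint ranges: [-2.96, 2.96], [-0.34, 2.1], [-1.41, 1.46], [0.24, 2.44], [-1.37, 4.51], [0.17, 1.92], [-2.96, 2.96]. Speed limits (rad/s): [2.39, 2.39, 3.14, 3.14, 3.14, 3.14, 3.14].

INTERFACE

Orientations are given as a unit quaternion [w, x, y, z].
In Python, from station import bot gives the robot as it stands.
- The arm moves only by the tool send_rows, never from a script. Its argument "deltas" is text: rows parted by semicolons, each of 4 numbers parted by spaces: the shift along the tool's x, y, z in m, then the turn about the tool's z in degrees. In form: x y z spin; .... A call has 1 to 5 rows; each row is the pose to reach, as a shift and turn from the pose commanded when the call began, along the tool's axes at that moment; what a row does not reach only later rows make up. A row lasts 1/10 s, in which the tool goes at most 50 mm and 8.59 degrees, less where a joint would pass 70% of its speed; a pose out of reach is approached as far as the arm can. A call with a gripper value outside its range is refused whole. "claw" is the opening, from 0 (shut) to 1 (fully open), set as the call begins (left out, the last holds). The fingers move at their own pace and stop on an object; "force" is the grip in N (left out, the last holds). Time passes only in rows, so rows that repeat a pose let the fingers close. It gives the time, the measured TCP pose, the force, the opening and the grip force at its end, in the units of the state.
- bot.get_obs(): the state, without advancing time (a new reading comes with each control period).
- bot.read_camera(name): name is "scene" or "top" or "wrist"; returns a dict with "img" (480x640x3 uint8, red, green, blue), "depth" (480x640 float32, m along the optical axis (not along the pixel's ray), 0 where there is no reading), "fx", "fy", "cx", "cy" (pixels), "dist_coeffs" ([k1, k2, p1, p2, k3] as OpenCV has them; the pictures are not rectified), "camera_from_world" (4x4, takes a point from world to camera coordinates). Camera axes: x right, y up, looking along -z (the intrinsics and any distortion apply to the point x, -y, -z); pixel columns grow to the right and rows downward; lengths in m; the calibration is good to about 2 mm. A picture is of the moment at which its call begins.
- bot.hand_in(): hands the job in; it is judged then, once.
Trained networks look in a picture, given as the dict that the camera call returned (one of the last four; its "shot" number tells which), for a name from the list of things; names that differ only in an ending like _2 or _b are one class to them, and where a whole thing is asked for, a point or a joint stands for the part that bears it (a point fixed in the world has none). Each returns a list of dicts, best first, with "confidence" (0 to 1); they miss things now and then, are a little off and sometimes report something else, mostly with a low value. They report only what shows in the picture. A call takes as long as a camera call.
- bot.masks_of(picture, query): "mask" (480x640 bool, what is visible of it).
- bot.landmark_of(picture, query): "xyz" ([x, y, z] in m, in world coordinates, good to about 4 mm: a listed point, or the origin of a listed thing).
The state is a dict: "t": time; "q": joint angles; "joint_vel": joint speeds; "joint_torque": joint torques, N m; "eef_pos": TCP position; "tool_rot": TCP orientation; "contact_force": force on the tool from outside, world axes, zero at the start; "torque": the same for the moment, N m; "gripper_width": opening from 0.0 (shut) to 1.0 (fully open); "grasp_force": force on a finger pad.
Only numpy, scipy, OpenCV 4.12 (cv2) and the standard library are available. Lean on these libraries where they do the work, as an engineer would, in place of code of your own. Each camera call takes 0.05 s, during which the arm holds its last target. There are 200 camera calls.

TASK

Seedlings have come up under one of the three clear propagator hoods and now need air: with your fingertips, push the small tab on that hood's green vent slide until the vent is fully open (away from you). One of the two hoods over bare soil has been left with its vent open: push that slide fully shut (towards you) so that the soil stays moist. Use a light touch, without lifting the hoods or shoving them or their trays out of place, do not touch the third propagator, and leave the glass and the seed packet beside them where they are.

Things in the scene. Friction and masses are not known exactly. Their poses are not given: they have to be found in the camera images.
- dome_sprout: Clear hood 235 x 181 mm, resting loose (150 g) on the rim of the seed tray in which small green seedlings have come up. Origin: centre of its underside, 58 mm above the worktop; its flat top is 65 mm higher. x: along its long side, pointing away from the robot within a few degrees; z up. About 1 N sideways shifts it.
- dome_sprout_vent (a joint): Green vent slide, 73 x 31 mm, in the middle of that hood's top, upper face 68 mm above the hood's origin. Value in m along the hood's +x: 0 shut (towards the robot, covering three dark air slots), 0.018 fully open (away from the robot); stops at both ends, runs freely, stays where left. Starts shut or nearly so.
- tab_sprout (a point): Centre of the top of the small upright tab on that slide, by which it is pushed: 6 mm thick along the travel, 20 mm wide across it, 7.5 mm high above the slide. Moves with the slide; axes as the hood's.
- tray_sprout: Black 12-cell seed tray in a green drip base, 228 x 174 x 58 mm, under that hood (the seed tray in which small green seedlings have come up); origin: centre of its underside, x along its long side, z up.
- dome_open: Clear hood 235 x 181 mm, resting loose (150 g) on the rim of a tray of bare brown soil; its vent was left open. Origin: centre of its underside, 58 mm above the worktop; its flat top is 65 mm higher. x: along its long side, pointing away from the robot within a few degrees; z up. About 1 N sideways shifts it.
- dome_open_vent (a joint): Green vent slide, 73 x 31 mm, in the middle of that hood's top, upper face 68 mm above the hood's origin. Value in m along the hood's +x: 0 shut (towards the robot, covering three dark air slots), 0.018 fully open (away from the robot); stops at both ends, runs freely, stays where left. Starts open or nearly so.
- tab_open (a point): Centre of the top of the small upright tab on that slide, by which it is pushed: 6 mm thick along the travel, 20 mm wide across it, 7.5 mm high above the slide. Moves with the slide; axes as the hood's.
- tray_open: Black 12-cell seed tray in a green drip base, 228 x 174 x 58 mm, under that hood (a tray of bare brown soil); origin: centre of its underside, x along its long side, z up.
- dome_shut: Clear hood 235 x 181 mm, resting loose (150 g) on the rim of the other tray of bare brown soil; its vent is shut as it should be and this one is to be left alone. Origin: centre of its underside, 58 mm above the worktop; its flat top is 65 mm higher. x: along its long side, pointing away from the robot within a few degrees; z up. About 1 N sideways shifts it.
- dome_shut_vent (a joint): Green vent slide, 73 x 31 mm, in the middle of that hood's top, upper face 68 mm above the hood's origin. Value in m along the hood's +x: 0 shut (towards the robot, covering three dark air slots), 0.018 fully open (away from the robot); stops at both ends, runs freely, stays where left. Starts shut; leave it.
- tab_shut (a point): Centre of the top of the small upright tab on that slide, by which it is pushed: 6 mm thick along the travel, 20 mm wide across it, 7.5 mm high above the slide. Moves with the slide; axes as the hood's.
- tray_shut: Black 12-cell seed tray in a green drip base, 228 x 174 x 58 mm, under that hood (the other tray of bare brown soil); origin: centre of its underside, x along its long side, z up.
- tumbler: Drinking glass of water, 81 mm wide, 92 mm high, standing to the right of the trays; origin: centre of its underside. Bystander.
- packet_a: Flat paper seed packet, 115 x 85 x 10 mm, lying beyond the glass, to the right; origin: centre of its underside. Bystander.

How it is judged:
At the end, for the whole second after the job is handed in: The vent over the seedlings is open (slide at least 15 of its 18 mm), the vents over both bare trays are shut (at most 3 mm); every hood and tray lies within 12 mm of where it started, hoods level and at rest; the glass and the seed packet are within 20 mm of where they were (value of joint dome_sprout_vent above 0.015 m and value of joint each of dome_open_vent, dome_shut_vent below 0.003 m and distance of each of dome_sprout, tray_sprout, dome_open, tray_open, dome_shut, tray_shut from where it was at the start of the episode below 0.012 m and angle between each of dome_sprout, dome_open, dome_shut's own z axis and vertical below 0.03 rad and linear speed of each of dome_sprout, dome_open, dome_shut below 0.01 m/s and distance of each of tumbler, packet_a from where it was at the start of the episode below 0.02 m); the robot touches nothing.
It fails at once if a hood or a tray is lifted or tipped (height (world z) of any of dome_sprout, dome_open, dome_shut above 0.068 m or angle between any of dome_sprout, dome_open, dome_shut's own z axis and vertical above 0.1 rad or height (world z) of any of tray_sprout, tray_open, tray_shut above 0.01 m).
It fails at once if a hood is pressed hard, with more than 20 N (contact force between any of the arm, the fingers and dome_sprout above 20 N or contact force between any of the arm, the fingers and dome_open above 20 N).
It fails at once if the third propagator (bare soil, vent already shut) is touched or its vent moved (contact force between any of the arm, the fingers and dome_shut above 1 N or contact force between any of the arm, the fingers and tray_shut above 1 N or value of joint dome_shut_vent above 0.004 m).
It fails at once if the glass or the seed packet is displaced by more than 20 mm, or the glass tipped (distance of any of tumbler, packet_a from where it was at the start of the episode above 0.02 m or angle between tumbler's own z axis and vertical above 0.2 rad).
It also fails if it takes over 43 s, if anything falls off the work surface, if the arm or the gripper's body presses on something with over 40 N, if the wrist force passes 120 N, or if a joint passes its speed limit or range.

## Working session

There is one attempt and no reset: what is moved stays moved. The work goes in short steps, Python scripts to look and compute and a tool call to move; the robot and the scene stay as the last step left them, time stands still between calls to the robot, and variables do not carry over. Pictures are saved under pics/ and viewed, at most 10 in all, crops included, and the job is handed in when it is done.

Besides the shell and the picture viewer there is one more tool, called after "Request:" by a JSON object that holds its "fn" and its "kwargs", one argument or row to a line. send_rows: Moves the arm, as the interface text tells. Its arguments: {"type":"object","properties":{"deltas":{"type":"string"},"claw":{"type":"number"},"force":{"type":"number"}},"required":["deltas"]}

```bash
mkdir -p pics; python3 - <<'E'
from station import bot
import cv2,numpy as np
o=bot.get_obs();print(o['t'],o['eef_pos'],o['tool_rot'],bot.tips_ahead)
for n in ['top','scene']:
    p=bot.read_camera(n);cv2.imwrite(f'pics/{n}.png',p['img'][:,:,::-1])
    for q in ['tab_sprout','tab_open','tab_shut','dome_sprout','dome_open','dome_shut','tray_sprout','tray_open','tumbler','packet_a']:
        print(n,q,[(np.round(d['xyz'],3).tolist(),round(d['confidence'],2)) for d in bot.landmark_of(p,q)[:4]])
E
```

```text
0.0 [ 0.25503874 -0.62432622  0.23830671] [-8.98349017e-04  9.81254477e-01  1.92714264e-01 -2.36825520e-04] 0.008
top tab_sprout [([0.543, 0.444, 0.133], 0.73), ([0.534, 0.037, 0.134], 0.26)]
top tab_open [([0.538, 0.037, 0.135], 0.8)]
top tab_shut [([0.518, 0.238, 0.134], 0.63)]
top dome_sprout [([0.538, 0.449, 0.058], 0.88)]
top dome_open [([0.521, 0.034, 0.061], 0.66)]
top dome_shut [([0.518, 0.233, 0.056], 0.6)]
top tray_sprout []
top tray_open [([0.545, 0.446, 0.133], 0.26)]
top tumbler [([0.45, -0.148, 0.0], 0.93)]
top packet_a [([0.436, -0.306, -0.005], 0.7)]
scene tab_sprout [([0.538, 0.445, 0.13], 0.57), ([0.518, 0.239, 0.058], 0.19)]
scene tab_open [([0.531, 0.029, 0.141], 0.46)]
scene tab_shut [([0.517, 0.239, 0.134], 0.57)]
scene dome_sprout [([0.539, 0.444, 0.061], 0.9)]
scene dome_open [([0.516, 0.033, 0.059], 0.86), ([0.438, -0.306, 0.002], 0.73)]
scene dome_shut [([0.516, 0.235, 0.058], 0.84)]
scene tray_sprout [([0.54, 0.444, 0.002], 0.92)]
scene tray_open [([0.519, 0.031, -0.002], 0.69)]
scene tumbler [([0.451, -0.148, 0.002], 0.93)]
scene packet_a [([0.437, -0.306, 0.002], 0.6)]
```

View pics/top.png

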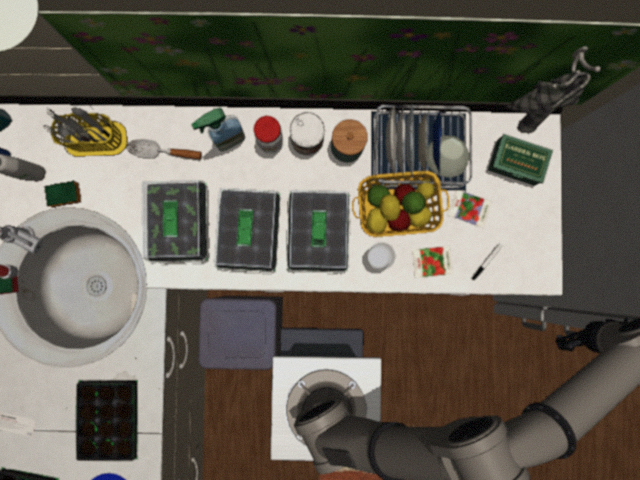

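View pics/scene.png

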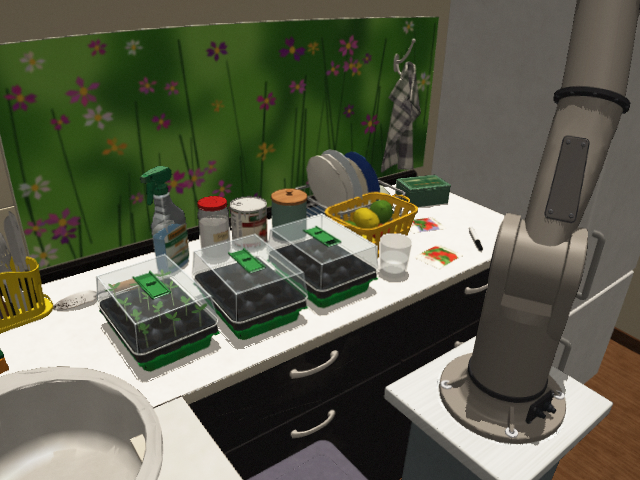

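The seedlings are under the left hood (slide at about 170,218). The middle hood's vent (245,228) is shut. The right hood (319,227) has its tab about 17 mm ahead of the hood centre, so that is the open one. I'll close the gripper and square up the tool first.

Request:
{"fn": "send_rows", "kwargs": {
  "deltas": "0 0 -0.01 7.5; 0 0 -0.02 15; 0 0 -0.03 22.2; 0 0 -0.03 22.2; 0 0 -0.03 22.2",
  "claw": 0,
  "force": 20
}}

```text
t: 1.6
eef_pos: [0.2554, -0.6248, 0.2692]
tool_rot: [0.0, 1.0, 0.002, -0.0]
contact_force: [0.4, -0.8, -0.4]
gripper_width: 0.145
grasp_force: 0.0
```

Request:
{"fn": "send_rows", "kwargs": {
  "deltas": "0.02 -0.04 0 0; 0.04 -0.08 0 0; 0.06 -0.12 0 0; 0.08 -0.16 0 0; 0.1 -0.2 0 0"
}}

```text
t: 2.1
eef_pos: [0.3555, -0.4229, 0.2686]
tool_rot: [-0.0, 1.0, 0.002, -0.0]
contact_force: [0.5, -0.8, -0.1]
gripper_width: 0.003
grasp_force: 0.0
```

Request:
{"fn": "send_rows", "kwargs": {
  "deltas": "0.02 -0.04 0 0; 0.04 -0.08 0 0; 0.06 -0.12 0 0; 0.08 -0.16 0 0; 0.1 -0.2 0 0"
}}

```text
t: 2.6
eef_pos: [0.4553, -0.223, 0.2689]
tool_rot: [0.0, 1.0, 0.002, -0.0]
contact_force: [1.6, -0.7, -0.7]
gripper_width: 0.002
grasp_force: 0.0
```

Request:
{"fn": "send_rows", "kwargs": {
  "deltas": "0.02 -0.04 0 0; 0.04 -0.08 0 0; 0.06 -0.12 0 0; 0.08 -0.16 0 0; 0.1 -0.2 0 0"
}}

```text
t: 3.1
eef_pos: [0.5553, -0.0232, 0.2687]
tool_rot: [0.0, 1.0, 0.002, -0.0]
contact_force: [1.6, 0.0, -0.5]
gripper_width: 0.003
grasp_force: 0.0
```

Request:
{"fn": "send_rows", "kwargs": {
  "deltas": "0.01 -0.03 0 0; 0.02 -0.055 0 0; 0.02 -0.055 0.02 0; 0.02 -0.055 0.04 0; 0.02 -0.055 0.04 0"
}}

```text
t: 3.6
eef_pos: [0.5729, 0.03, 0.226]
tool_rot: [0.0, 1.0, 0.002, -0.003]
contact_force: [-0.4, 0.7, 0.0]
gripper_width: 0.001
grasp_force: 0.0
```

```bash
cat > look.py <<'E'
from station import bot
import cv2,numpy as np,sys
def look(cam,qs,name=None):
    p=bot.read_camera(cam)
    if name: cv2.imwrite(f'pics/{name}.png',p['img'][:,:,::-1])
    for q in qs: print(cam,q,[(np.round(d['xyz'],4).tolist(),round(d['confidence'],2)) for d in bot.landmark_of(p,q)[:3]])
    # green pixels at slide/tab height -> world
    hsv=cv2.cvtColor(p['img'],cv2.COLOR_RGB2HSV)
    g=(hsv[...,0]>40)&(hsv[...,0]<85)&(hsv[...,1]>120)&(p['depth']>0)
    v,u=np.nonzero(g)
    K=np.array([[p['fx'],0,p['cx']],[0,p['fy'],p['cy']],[0,0,1]])
    if len(u):
        n=cv2.undistortPoints(np.c_[u,v].astype(float)[:,None],K,np.array(p['dist_coeffs']))[:,0]
        d=p['depth'][v,u]
        C=np.c_[n[:,0]*d,-n[:,1]*d,-d,np.ones(len(d))]
        W=(np.linalg.inv(p['camera_from_world'])@C.T).T[:,:3]
        return p,W
    return p,np.zeros((0,3))
def slide(W,xy,r=0.06):
    m=np.hypot(W[:,0]-xy[0],W[:,1]-xy[1])<r
    for lo,hi,n in[(.119,.129,'slide'),(.130,.139,'tab')]:
        S=W[m&(W[:,2]>lo)&(W[:,2]<hi)]
        if len(S)>10:
            r_=cv2.minAreaRect(S[:,:2].astype(np.float32)*1000)
            print(n,len(S),'z',S[:,2].mean().round(4),'rect mm',np.round(r_[0],1),np.round(r_[1],1),round(r_[2],1))
E
python3 - <<'E'
from look import *
p,W=look('wrist',['tab_open','dome_open'],'w1'); slide(W,(.53,.033))
p,W=look('top',['tab_open']); slide(W,(.53,.033)); slide(W,(.54,.445));
E
```

```text
wrist tab_open [([0.5197, 0.0319, 0.0554], 0.7), ([0.5315, 0.0315, 0.1303], 0.66)]
wrist dome_open [([0.52, 0.0282, 0.0559], 0.55)]
slide 2106 z 0.1259 rect mm [550.   32.5] [39.4 38.8] 0.3
top tab_open [([0.5338, 0.0349, 0.1356], 0.54)]
slide 18 z 0.1253 rect mm [495.   44.9] [ 7.7 33.7] 85.3
slide 291 z 0.125 rect mm [541.4 443.6] [89.4 35.2] 2.1
tab 60 z 0.1325 rect mm [541.5 442.3] [85.8 35.6] 0.2
```

View pics/w1.png

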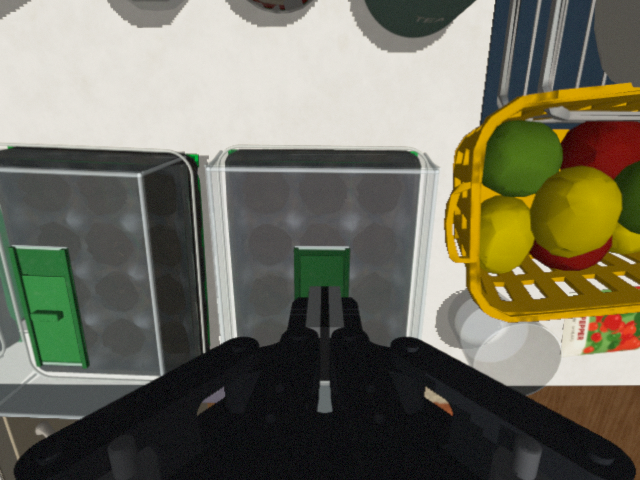

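The wrist view shows the slide's far edge at about (322,247), giving x≈0.570. That puts the tab at x≈0.533, y≈0.032, with yaw near 0. I'll descend beyond the tab.

Request:
{"fn": "send_rows", "kwargs": {
  "deltas": "0 -0.002 0.03 0; 0 -0.002 0.06 0; 0 -0.002 0.075 0; 0 -0.002 0.082 0; 0 -0.002 0.082 0"
}}

```text
t: 4.35
eef_pos: [0.5751, 0.0321, 0.1473]
tool_rot: [0.0, 1.0, 0.0, -0.0]
contact_force: [0.2, 0.4, -0.1]
gripper_width: -0.001
grasp_force: 0.0
```

Request:
{"fn": "send_rows", "kwargs": {
  "deltas": "0 0 0.004 0; 0 0 0.008 0; 0 0 0.008 0; 0 0 0.008 0; 0 0 0.008 0"
}}

```text
t: 4.85
eef_pos: [0.5753, 0.0322, 0.1396]
tool_rot: [-0.0, 1.0, 0.0, 0.0]
contact_force: [-0.6, -0.2, -0.3]
gripper_width: 0.001
grasp_force: 0.0
```

```bash
python3 - <<'E'
from look import *
print(bot.get_obs()['eef_pos'])
p,W=look('scene',['tab_open'])
cam=p
def px(P):
    C=(p['camera_from_world']@np.append(P,1))[:3]
    return [p['cx']+p['fx']*C[0]/-C[2],p['cy']-p['fy']*C[1]/-C[2]]
c=np.array(px([.535,.032,.13])).astype(int);print(c)
i=p['img'][c[1]-50:c[1]+50,c[0]-65:c[0]+65,::-1]
cv2.imwrite('pics/s2.png',cv2.resize(i,None,fx=6,fy=6,interpolation=cv2.INTER_CUBIC))
E
```

```text
[0.5752711  0.03224585 0.13963746]
scene tab_open [([0.5326, 0.0298, 0.1381], 0.53)]
[317 230]
```

View pics/s2.png

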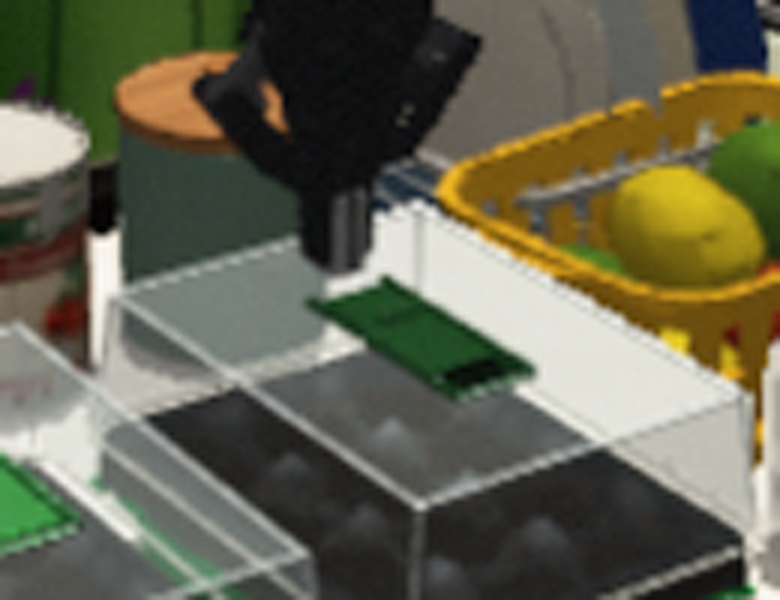

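The vent is open: dark slots show at (480,370), and the fingertip is just beyond the slide's far end. I'll lower 2.5 mm and push towards the robot.

Request:
{"fn": "send_rows", "kwargs": {
  "deltas": "0 0 0.0025 0; -0.008 0 0.0025 0; -0.016 0 0.0025 0; -0.022 0 0.0025 0; -0.024 0 0.0025 0"
}}

```text
t: 5.45
eef_pos: [0.55, 0.0321, 0.1368]
tool_rot: [0.0, 1.0, 0.0, -0.0]
contact_force: [-0.1, -0.2, 0.5]
gripper_width: 0.001
grasp_force: 0.0
```

Request:
{"fn": "send_rows", "kwargs": {
  "deltas": "-0.003 0 0 0; -0.006 0 0 0; -0.009 0 0 0; -0.012 0 0 0; -0.015 0 0 0"
}}

```text
t: 5.95
eef_pos: [0.5359, 0.0322, 0.1368]
tool_rot: [-0.0, 1.0, 0.0, 0.0]
contact_force: [-0.9, 0.1, -0.5]
gripper_width: -0.003
grasp_force: 0.1
```

Request:
{"fn": "send_rows", "kwargs": {
  "deltas": "-0.002 0 0 0; -0.004 0 0 0; -0.006 0 0 0; -0.006 0 0 0; -0.006 0 0 0"
}}

```text
t: 6.45
eef_pos: [0.53, 0.0322, 0.1368]
tool_rot: [0.0, 1.0, 0.0, -0.0]
contact_force: [-0.6, 0.3, -0.6]
gripper_width: -0.003
grasp_force: 0.0
```

```bash
python3 - <<'E'
from look import *
print(bot.get_obs()['eef_pos'])
p,W=look('scene',['tab_open','dome_open'])
i=p['img'][180:280,252:382,::-1]
cv2.imwrite('pics/s3.png',cv2.resize(i,None,fx=6,fy=6,interpolation=cv2.INTER_CUBIC))
E
```

```text
[0.53000333 0.0321543  0.13680048]
scene tab_open [([0.513, 0.0326, 0.1393], 0.51)]
scene dome_open [([0.5174, 0.0311, 0.0584], 0.9), ([0.5142, 0.0368, 0.1363], 0.36)]
```

View pics/s3.png

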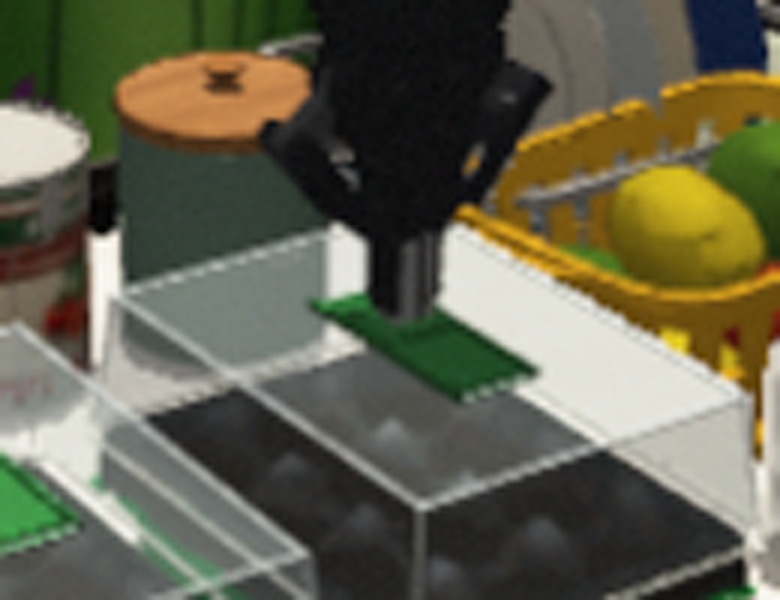

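The dark slots are covered (slide edge at 500,385) and the hood hasn't moved. I'll push another 1.5 mm for margin, back off and lift.

Request:
{"fn": "send_rows", "kwargs": {
  "deltas": "-0.0015 0 0 0; -0.0015 0 0 0; 0.004 0 0 0; 0.01 0 -0.01 0; 0.01 0 -0.05 0"
}}

```text
t: 7.1
eef_pos: [0.5386, 0.0318, 0.1846]
tool_rot: [0.0, 1.0, 0.0, -0.003]
contact_force: [0.0, -0.7, 0.8]
gripper_width: 0.0
grasp_force: 0.0
```

Request:
{"fn": "send_rows", "kwargs": {
  "deltas": "-0.03 -0.03 -0.03 0; -0.06 -0.06 -0.04 0; -0.085 -0.1 -0.04 0; -0.085 -0.14 -0.04 0; -0.085 -0.18 -0.04 0"
}}

```text
t: 7.6
eef_pos: [0.455, 0.2138, 0.2283]
tool_rot: [-0.0, 1.0, 0.0, 0.001]
contact_force: [-0.1, -0.2, 0.1]
gripper_width: 0.001
grasp_force: 0.0
```

Request:
{"fn": "send_rows", "kwargs": {
  "deltas": "0 -0.045 0 0; 0 -0.09 0 0; 0.01 -0.135 0 0; 0.02 -0.18 0 0; 0.02 -0.2 0 0"
}}

```text
t: 8.1
eef_pos: [0.4752, 0.417, 0.2276]
tool_rot: [-0.002, 1.0, 0.001, 0.0]
contact_force: [-0.3, -0.8, -0.7]
gripper_width: -0.004
grasp_force: 0.0
```

Request:
{"fn": "send_rows", "kwargs": {
  "deltas": "0 -0.01 0 0; 0 -0.02 0 0; 0 -0.02 0 0; 0 -0.02 0 0; 0 -0.02 0 0"
}}

```text
t: 8.6
eef_pos: [0.4755, 0.4307, 0.227]
tool_rot: [0.0, 1.0, -0.001, 0.0]
contact_force: [0.1, -0.4, -0.7]
gripper_width: 0.001
grasp_force: 0.0
```

```bash
python3 - <<'E'
from look import *
print(bot.get_obs()['eef_pos'],bot.get_obs()['tool_rot'])
p,W=look('wrist',['tab_sprout','dome_sprout','tab_open'],'w4');slide(W,(.54,.445))
look('scene',['tab_open','dome_open','tab_sprout','dome_sprout'])
look('top',['tab_open','dome_open','tab_sprout'])
E
```

```text
[0.47549896 0.43071296 0.226961  ] [ 4.32725843e-04  9.99999670e-01 -6.51726778e-04  2.18634353e-04]
wrist tab_sprout [([0.5383, 0.4455, 0.1351], 0.8)]
wrist dome_sprout [([0.5418, 0.4409, 0.0592], 0.62)]
wrist tab_open []
slide 8672 z 0.1257 rect mm [541.2 443.9] [98.4 39.5] 2.5
tab 300 z 0.1331 rect mm [539.9 443.8] [ 6.  19.5] 2.4
scene tab_open [([0.5142, 0.0308, 0.1366], 0.48)]
scene dome_open [([0.5127, 0.0351, 0.0596], 0.57)]
scene tab_sprout []
scene dome_sprout [([0.5363, 0.4409, 0.0618], 0.95), ([0.5182, 0.2367, 0.059], 0.16)]
top tab_open []
top dome_open []
top tab_sprout [([0.5445, 0.4474, 0.1325], 0.72)]
```

View pics/w4.png

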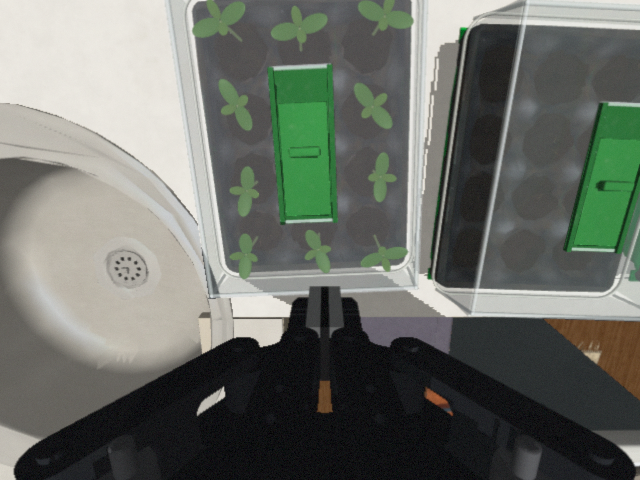

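The wrist view shows the sprout tab at (305,152), which maps to world (0.540, 0.444, 0.133) with yaw 2.4° and a 6 x 19.5 mm outline. That matches the given sizes. I'll descend on the near side.

Request:
{"fn": "send_rows", "kwargs": {
  "deltas": "0.02 -0.0125 0.02 -2.4; 0.034 -0.0125 0.05 -2.4; 0.034 -0.0125 0.07 -2.4; 0.034 -0.0125 0.08 -2.4; 0.034 -0.0125 0.08 -2.4"
}}

```text
t: 9.75
eef_pos: [0.508, 0.4442, 0.1453]
tool_rot: [0.001, 1.0, 0.021, -0.001]
contact_force: [0.3, 0.5, 0.7]
gripper_width: 0.0
grasp_force: 0.0
```

Request:
{"fn": "send_rows", "kwargs": {
  "deltas": "0 0 0.005 0; 0 0 0.01 0; 0 0 0.01 0; 0 0 0.01 0; 0 0 0.01 0"
}}

```text
t: 10.25
eef_pos: [0.5091, 0.4449, 0.1373]
tool_rot: [-0.0, 1.0, 0.021, 0.0]
contact_force: [0.8, -0.3, 0.6]
gripper_width: -0.001
grasp_force: 0.0
```

Request:
{"fn": "send_rows", "kwargs": {
  "deltas": "0.006 0.001 0.0005 0; 0.012 0.001 0.0005 0; 0.015 0.001 0.0005 0; 0.018 0.001 0.0005 0; 0.021 0.001 0.0005 0"
}}

```text
t: 10.75
eef_pos: [0.5302, 0.4445, 0.1362]
tool_rot: [0.0, 1.0, 0.021, -0.0]
contact_force: [-0.1, -0.1, -0.6]
gripper_width: -0.001
grasp_force: 0.1
```

Request:
{"fn": "send_rows", "kwargs": {
  "deltas": "0.003 0 0 0; 0.006 0 0 0; 0.009 0 0 0; 0.012 0 0 0; 0.014 0 0 0"
}}

```text
t: 11.25
eef_pos: [0.544, 0.4452, 0.1363]
tool_rot: [0.0, 1.0, 0.021, -0.0]
contact_force: [-1.9, -0.1, 1.0]
gripper_width: -0.001
grasp_force: 0.6
```

Request:
{"fn": "send_rows", "kwargs": {
  "deltas": "0.001 0 0 0; 0.002 0 0 0; 0.002 0 0 0; -0.004 0 0 0; -0.012 0 0 0"
}}

```text
t: 11.75
eef_pos: [0.5319, 0.4445, 0.1363]
tool_rot: [-0.0, 1.0, 0.021, 0.0]
contact_force: [0.6, -0.2, 0.5]
gripper_width: -0.001
grasp_force: 0.0
```

Request:
{"fn": "send_rows", "kwargs": {
  "deltas": "0 0 -0.03 0; -0.01 0 -0.07 0; -0.03 0 -0.09 0; -0.05 0 -0.09 0; -0.05 0 -0.09 0"
}}

```text
t: 12.25
eef_pos: [0.4786, 0.4439, 0.2277]
tool_rot: [-0.001, 1.0, 0.023, 0.0]
contact_force: [-0.1, -0.4, -0.2]
gripper_width: 0.004
grasp_force: 0.0
```

```bash
python3 - <<'E'
from look import *
print(bot.get_obs()['eef_pos'],bot.get_obs()['tool_rot'])
p,W=look('wrist',['tab_sprout','dome_sprout'],'w5');slide(W,(.55,.445))
p,W=look('scene',['tab_open','dome_open','tab_sprout','dome_sprout','dome_shut'],'s5')
look('top',['tab_open','dome_open'])
i=p['img'][180:350,90:390,::-1]
cv2.imwrite('pics/s5c.png',cv2.resize(i,None,fx=2.6,fy=2.6,interpolation=cv2.INTER_CUBIC))
E
```

```text
[0.47855912 0.44386206 0.22767473] [-6.38350619e-04  9.99731710e-01  2.31536442e-02  1.00011056e-04]
wrist tab_sprout [([0.563, 0.4469, 0.1355], 0.64)]
wrist dome_sprout [([0.5445, 0.4463, 0.0597], 0.55), ([0.5172, 0.2369, 0.0587], 0.51)]
slide 8000 z 0.1259 rect mm [545.  443.9] [98.5 39.5] 2.6
tab 315 z 0.1331 rect mm [561.1 444.8] [ 5.4 19.4] 2.7
scene tab_open [([0.5107, 0.0327, 0.137], 0.44)]
scene dome_open [([0.515, 0.0321, 0.0564], 0.96)]
scene tab_sprout [([0.5582, 0.4476, 0.1307], 0.79)]
scene dome_sprout [([0.5421, 0.443, 0.06], 0.87), ([0.4512, -0.1457, 0.0042], 0.28)]
scene dome_shut [([0.5147, 0.236, 0.0574], 0.89)]
top tab_open [([0.5121, 0.0359, 0.1355], 0.64)]
top dome_open [([0.5177, 0.0323, 0.0625], 0.7)]
```

View pics/w5.png

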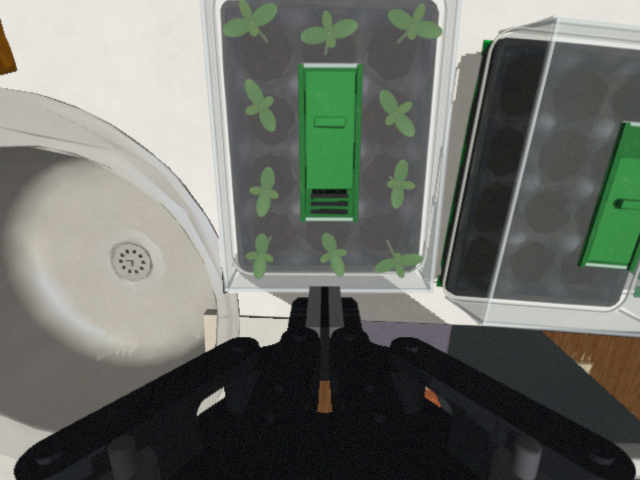

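View pics/s5c.png

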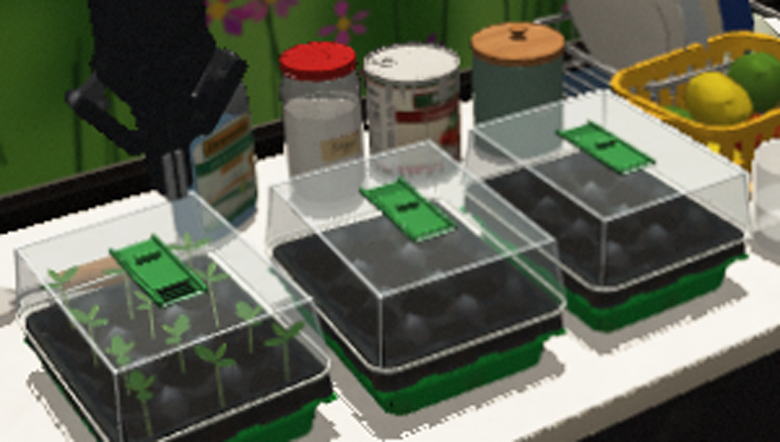

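The sprout vent is open, with its slots showing at (330,205). The tab moved 17.4 mm relative to the hood, and the hood shifted about 4 mm. The right vent is shut, with no slots showing at (630,160), and the middle one is untouched. Handing in.

```bash
python3 -c "
from station import bot
print(bot.hand_in())"
```

```text
the job is handed in; nothing more can be done
None
```

The job is handed in, with no verdict returned: the seedlings' vent is fully open (hood shifted about 4 mm, limit 12 mm), the open bare-soil vent is shut, and the third propagator, glass and seed packet were never touched.

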